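Gel cassette from the rack to the light box

ROBOT

A 7-joint arm with a two-finger parallel gripper is mounted at the origin on the work surface. World frame = base frame: x ahead of the robot, y to its left, z up, the work surface at z = 0. Lengths are in m, angles in rad, forces in N, time in s.
With the tool pointing down it reaches from about 0.425 to 0.95 m from the base axis. Payload 4.7 kg.
Tool frame: the origin (TCP) lies at the very end of the fingers, on their centre line; the grasp point (between the pads) lies 19 mm behind it (manip.grasp_offset is the distance from the TCP to the grasp point, in m); z points along the fingers, y is the line along which they close (so a half turn about z gives the same grasp; the last joint's range is limited). The gripper opens to 85 mm and grips with 20 to 120 N. Pads are 22 mm wide; open, the fingers measure 114 mm over their backs; the gripper's body (76 mm by 85 mm) begins 54 mm behind the grasp point. The pads swing forward as they close: fully open they stand 13 mm farther back than shut.
Start: joints at [1.109, 0.469, -0.049, 1.532, 0.024, 1.141, -0.082], TCP at [0.283, -0.613, 0.231] pointing down, gripper open.
Joint ranges: [-2.59, 2.59], [-0.33, 1.99], [-1.39, 1.29], [0.1, 2.45], [-1.04, 4.18], [0.21, 1.99], [-2.66, 2.66]. Speed limits (rad/s): [2.57, 2.57, 3.14, 3.14, 3.14, 3.14, 3.14].

INTERFACE

Orientations are given as a rotation vector (axis times angle).
In Python, from plant import telemetry, cams, job, manip gives the robot as it stands. The module is installed in compiled form; this text tells all that it offers.
- The arm moves only by the shell command python3 -m pendant 'ROWS' [FORCE]. ROWS is a JSON object of lists of equal length, an entry for each row: "delta_pos": the shift along the world's x, y, z scaled (see below), a list of three; "turn": the turn, a rotation vector about the world's x, y, z scaled (see below), a list of three; "gripper": the opening, from 0 (shut) to 1 (fully open). In form: {"delta_pos": [[x, y, z], ...], "turn": [[wx, wy, wz], ...], "gripper": [gripper, ...]}. A call has 1 to 20 rows; each row shifts and turns the commanded pose from where the row before left it; what a row does not reach is not made up. The controller multiplies each number of a shift by 2.5 cm and each number of a turn by 8 degrees. A row lasts 1/8 s, in which the tool goes at most 62.5 mm and 10.7 degrees, less where a joint would pass 70% of its speed; a pose out of reach is approached as far as the arm can. A call with a number of a shift or a turn outside -1 to 1 is refused whole. A call with a gripper value outside its range is refused whole. The fingers move at their own pace and stop on an object; FORCE is the grip in N (left out, the last holds). Time passes only in rows, so rows that do not move let the fingers close. It gives the time, the measured TCP pose, the force, the opening and the grip force at its end, in the units of the state.
- telemetry.sense(): the state, without advancing time (a new reading comes with each control period).
- cams.grab_frame(name): name is "side" or "top"; returns a dict with "frame" (384x512x3 uint8, blue, green, red), "depth" (384x512 float32, m along the optical axis (not along the pixel's ray), 0 where there is no reading), "fx", "fy", "cx", "cy" (pixels), "rvec" (rotation vector, rad) and "tvec" (3), from world to camera coordinates, as OpenCV has them. Camera axes: x right, y down, z forward; pixel columns grow to the right and rows downward; lengths in m; the calibration is good to about 2 mm. A picture is of the moment at which its call begins.
- job.sign_off(): hands the job in; it is judged then, once.
The state is a dict: "clock": time; "joint_pos": joint angles; "joint_velocities": joint speeds; "joint_efforts": joint torques, N m; "tool_pos": TCP position; "orientation": TCP orientation; "ft_force": force on the tool from outside, world axes, zero at the start; "moment": the same for the moment, N m; "opening": opening from 0.0 (shut) to 1.0 (fully open); "finger_force": force on a finger pad.
Only numpy, scipy, OpenCV 4.12 (cv2) and the standard library are available. Lean on these libraries where they do the work, as an engineer would, in place of code of your own. Each camera call takes 0.05 s, during which the arm holds its last target. There are 200 camera calls.

TASK

Slide the gel cassette with the notched top edge up out of its slot in the rack, and stand it on the ledge of the light box, notch upward, leaning back flush against the lit panel so that it can be checked for bubbles. The ledge has been left at some height or other, so feel for it and set the cassette down gently, without dropping or jamming it: it is glass. Leave the other cassettes in their slots and everything else on the bench where it is, and let go of the cassette at the end.

Things in the scene. Friction and masses are not known exactly. Their poses are not given: they have to be found in the camera images.
- cassette: The gel cassette to move: rigid flat panel of glass in a grey frame, 66 mm wide, 130 tall, 8 thick, 110 to 230 g; the only one with a notch (36 wide, 20 deep, right through) in the middle of its top edge. Origin: centre of its bottom face. x across the thickness (faces at -4, +4 mm), y across the width (side edges at -33, +33 mm), z along its height from the bottom (0) to the top edge (130 mm).
- rack: White plastic rack, 180 mm (x) by 84 mm (y), 83 mm high, fixed to the bench. Origin: centre of its underside; x along the row of slots, z up. Five slots, 28 mm apart along x, all filled with one cassette each, width along y. All slots lean 20 degrees from vertical, tops towards the rack's +x (away from the robot). Facing faces of neighbours are 18 mm apart.
- rack_slots (a point): Point at the middle of the rack's top, 83 mm up. The lower 70 mm of a cassette's side edges stand between pairs of fins: slot 10.5 mm wide for the 8 mm thickness, about 2 mm free beside each side edge. A cassette leaves only along its own z, clear after 72 mm. The upper 55 mm of both side edges stand free above the rack, with free space beside them. A grip of 20 to 30 N holds it.
- lightbox: White viewing light box, fixed to the bench, base 165 x 200 mm, about 190 mm high, carrying the lit panel on its front and the ledge on the panel. Origin: under the base, 12 mm in front of its middle; x points to its back, z up.
- panel: Lit viewing panel of the light box: flat white face, 190 mm wide, leaning back 25 degrees from vertical. Origin: on the face, at mid-width, where the top of the ledge is at its lowest setting. x square into the face (face at x = 0, free space in front at x below 0), y along the ledge (-95 to +95 mm), z up the slope (the face ends at z = 158 mm).
- panel_top (a point): Middle of the panel's top edge. The ledge below is set to any height: its top stands 0 to 30 mm up the slope from the panel's origin, not reported, to be seen or felt. It is square to the face, topped with a springy rubber strip (4 N per mm, gives 3 mm), 14 mm deep (x = 0 to -14), closed in front by a lip 4 mm thick, 5 mm high. Pushes under 50 N do not shift it.
- plain_a: One of the four other gel cassettes in the rack: same size, frame and axes as the one to move, but with a straight top edge without notch. Stays in its slot.
- plain_b: One of the four other gel cassettes in the rack: same size, frame and axes as the one to move, but with a straight top edge without notch. Stays in its slot.
- plain_c: One of the four other gel cassettes in the rack: same size, frame and axes as the one to move, but with a straight top edge without notch. Stays in its slot.
- plain_d: One of the four other gel cassettes in the rack: same size, frame and axes as the one to move, but with a straight top edge without notch. Stays in its slot.
- microplate_a: Bystander: white 96-well microplate, 86 x 128 x 14 mm, lying loose on the bench towards the far side. Origin: centre of its underside.
- microplate_b: Bystander: lidded white 96-well microplate, 86 x 128 x 16 mm, lying loose on the bench just in front of the robot. Origin: centre of its underside.
- tip_box: Bystander: pale blue pipette-tip box, 88 x 124 x 80 mm high, loose on the bench to the robot's right. Origin: centre of its underside.
- reagent_bottle: Bystander: amber bottle with a blue cap, 72 mm across, 150 mm tall, loose on the bench to the robot's left. Origin: centre of its underside.
- spray_bottle: Bystander: white spray bottle, 68 mm across, 225 mm tall, loose on the bench at the far left. Origin: centre of its underside.
Mind the look-alikes: they are no part of the job. What is shaped like the rack but green or red is not meant.

How it is judged:
By the outcome, as a careful person would: the job done as asked, in the order asked, and still so for the second after the job is handed in, with the robot touching nothing.
It also fails if it takes over 54 s, if anything falls off the work surface, if the arm or the gripper's body presses on something with over 40 N, if the wrist force passes 120 N, or if a joint passes its speed limit or range.

## Working session

There is one attempt and no reset: what is moved stays moved. The work goes in short steps, Python scripts to look and compute and a shell command to move; the robot and the scene stay as the last step left them, time stands still between calls to the robot, and variables do not carry over. Pictures are saved under pics/ and viewed, at most 13 in all, crops included, and the job is handed in when it is done.

```bash
mkdir -p pics && cat > h.py <<'E'
import numpy as np, cv2
from scipy.spatial.transform import Rotation as R
from plant import telemetry, cams, job, manip
def grab(n):
    f=cams.grab_frame(n); np.savez(''+n+'.npz',**f); return f
def load(n): return dict(np.load(''+n+'.npz'))
def cloud(f):
    d=f['depth']; v,u=np.mgrid[0:384,0:512]
    P=np.stack([(u-f['cx'])/f['fx']*d,(v-f['cy'])/f['fy']*d,d],-1)
    M=R.from_rotvec(np.ravel(f['rvec'])).as_matrix()
    W=(P-np.ravel(f['tvec']))@M
    W[d==0]=np.nan
    return W
E
python3 - <<'E'
from h import *
ims=[]
for n in('side','top'):
    f=grab(n); cv2.imwrite(f'pics/{n}0.png',cv2.resize(f['frame'],(800,600),interpolation=cv2.INTER_CUBIC))
    M=R.from_rotvec(np.ravel(f['rvec'])).as_matrix(); print(n,-M.T@np.ravel(f['tvec']),M[2],f['fx'])
s=telemetry.sense(); print(s,manip.grasp_offset)
E
```

```text
side [0.04006696 1.05998507 0.87655634] [ 0.36427797 -0.76334839 -0.53347989] 484.4459075446172
top [ 0.36422086 -0.03186699  1.3680305 ] [ 0.15084749  0.01336233 -0.98846673] 428.8670359115302
{'clock': 0.1, 'joint_pos': array([ 1.10912497,  0.46936134, -0.04860251,  1.53357011,  0.02412083,
        1.14098961, -0.08227065]), 'joint_velocities': array([ 0.00034061, -0.00122098, -0.00038969, -0.00341706, -0.00142808,
        0.00071893,  0.00103777]), 'joint_efforts': array([ 7.03060559e-04, -5.11515284e+01, -4.68364614e-02, -2.38392305e+01,
        1.08147811e-02,  4.37219191e-03,  2.61933600e-06]), 'tool_pos': array([ 0.28288096, -0.61229261,  0.23036785]), 'orientation': array([-3.06666092e+00, -6.74254619e-01,  7.02461350e-04]), 'ft_force': array([-0.38556141,  0.19443478,  0.52192095]), 'moment': array([-0.0151009 ,  0.01730152, -0.01632484]), 'finger_force': 0.0, 'opening': 0.999415797769312} 0.0187
```

View pics/side0.png

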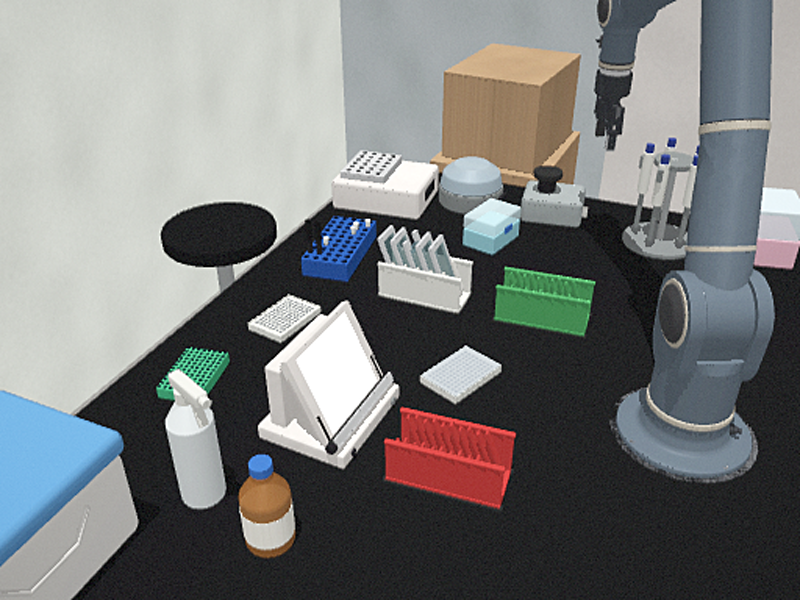

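View pics/top0.png

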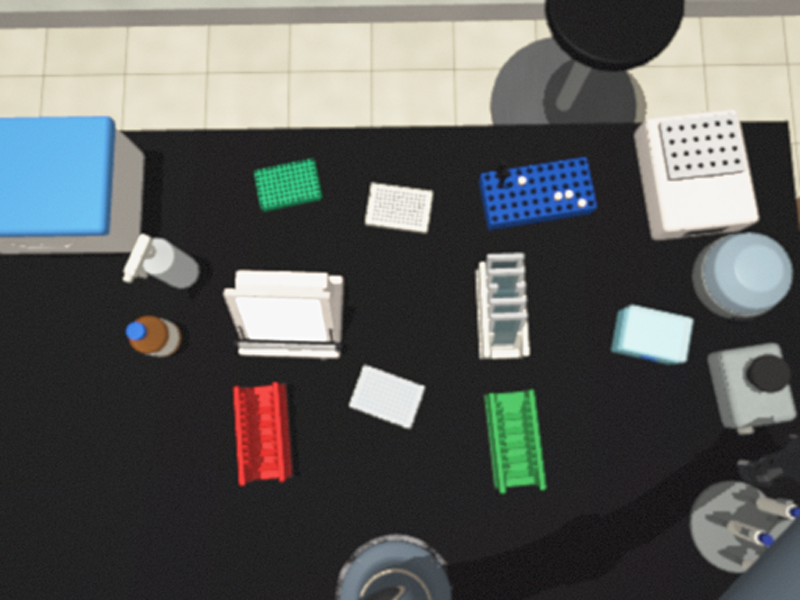

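The white rack is in the top view around (505,305) and the light box around (290,315). The red and green racks are decoys. Next I'll measure the rack, cassettes and panel.

```bash
python3 - <<'E'
from h import *
t=load('top'); s=load('side')
a=cv2.resize(t['frame'][150:240,295:345],(400,720)[0:2],interpolation=cv2.INTER_CUBIC)[:600]
b=cv2.resize(s['frame'][135:205,235:310],(400,373),interpolation=cv2.INTER_CUBIC)
c=cv2.resize(s['frame'][185:300,160:260],(400,460),interpolation=cv2.INTER_CUBIC)
A=np.zeros((600,800,3),np.uint8); A[:373,:400]=b; A[:460,400:]=c
cv2.imwrite('pics/crop1.png',A)
a=cv2.resize(t['frame'][150:240,295:345],(330,594),interpolation=cv2.INTER_CUBIC); cv2.imwrite('pics/crop2.png',a)
for n,f in(('top',t),('side',s)):
    W=cloud(f); z=W[...,2]
    # rack pts
    m=(W[...,0]>.45)&(W[...,0]<.85)&(W[...,1]>-.35)&(W[...,1]<-.05)&(z>.02)
    print(n,'rack zone',np.nanpercentile(W[m],[0.5,5,50,95,99.5],axis=0).round(3).tolist(),m.sum())
    mm=m&(z>.078)&(z<.088); print(' rim',mm.sum()); 
    if n=='top': print(cv2.minAreaRect(W[mm][:,:2].astype(np.float32)))
    mm=m&(z>.12)
    P=W[mm]; 
    h,e=np.histogram(P[:,0],bins=np.arange(.5,.85,.005)); print([(round(e[i],3),int(h[i]),round(float(P[(P[:,0]>=e[i])&(P[:,0]<e[i+1]),2].max()),3)) for i in range(len(h)) if h[i]])
    # panel
    m=(W[...,0]>.4)&(W[...,0]<.85)&(W[...,1]>.1)&(W[...,1]<.5)&(z>.04)&(f['frame'].min(-1)>235)
    P=W[m]; print(n,'panel n',len(P))
    for k in range(6):
        c0=np.median(P,0) if k==0 else P.mean(0); U,S,V=np.linalg.svd(P-c0,full_matrices=False); nrm=V[2]; r=(P-c0)@nrm; P=P[abs(r)<(.01 if k<3 else .004)]
    nrm*=np.sign(nrm[0]); print('plane',c0,nrm,'lean',np.degrees(np.arcsin(-nrm[2])),'yaw',np.degrees(np.arctan2(nrm[1],nrm[0])),len(P),r.std())
    print(P.min(0),P.max(0))
E
```

```text
top rack zone [[0.466, -0.348, 0.022], [0.492, -0.332, 0.035], [0.732, -0.229, 0.05], [0.834, -0.177, 0.135], [0.848, -0.173, 0.139]] 3540
 rim 347
((0.6458014249801636, -0.2121412307024002), (0.3687049448490143, 0.08428841084241867), 1.4923458099365234)
[(np.float64(0.52), 33, 0.132), (np.float64(0.525), 46, 0.141), (np.float64(0.53), 39, 0.139), (np.float64(0.535), 2, 0.131), (np.float64(0.545), 6, 0.124), (np.float64(0.55), 53, 0.14), (np.float64(0.555), 34, 0.14), (np.float64(0.56), 26, 0.139), (np.float64(0.575), 19, 0.133), (np.float64(0.58), 27, 0.139), (np.float64(0.585), 15, 0.141), (np.float64(0.59), 4, 0.135), (np.float64(0.6), 4, 0.126), (np.float64(0.605), 45, 0.135), (np.float64(0.61), 47, 0.141), (np.float64(0.615), 25, 0.14), (np.float64(0.63), 20, 0.13), (np.float64(0.635), 51, 0.139), (np.float64(0.64), 41, 0.14), (np.float64(0.645), 13, 0.141), (np.float64(0.8), 3, 0.124), (np.float64(0.805), 7, 0.126), (np.float64(0.81), 5, 0.126), (np.float64(0.815), 2, 0.128), (np.float64(0.82), 1, 0.128), (np.float64(0.825), 7, 0.129), (np.float64(0.83), 5, 0.126), (np.float64(
[... 864 characters left out ...]
143), (np.float64(0.61), 40, 0.141), (np.float64(0.615), 11, 0.142), (np.float64(0.62), 1, 0.137), (np.float64(0.63), 21, 0.129), (np.float64(0.635), 43, 0.146), (np.float64(0.64), 23, 0.142), (np.float64(0.645), 10, 0.14), (np.float64(0.8), 3, 0.135), (np.float64(0.805), 4, 0.13), (np.float64(0.81), 5, 0.13), (np.float64(0.815), 2, 0.13), (np.float64(0.82), 1, 0.123), (np.float64(0.825), 4, 0.13), (np.float64(0.83), 8, 0.13), (np.float64(0.835), 3, 0.13)]
side panel n 2695
plane [0.53836689 0.21497287 0.12392732] [ 0.90027124 -0.04106611 -0.43338813] lean 25.68277248956443 yaw -2.611751895760983 1590 0.0014252553437931893
[0.50338863 0.11635189 0.04801544] [0.57279379 0.29219434 0.18275928]
```

View pics/crop1.png

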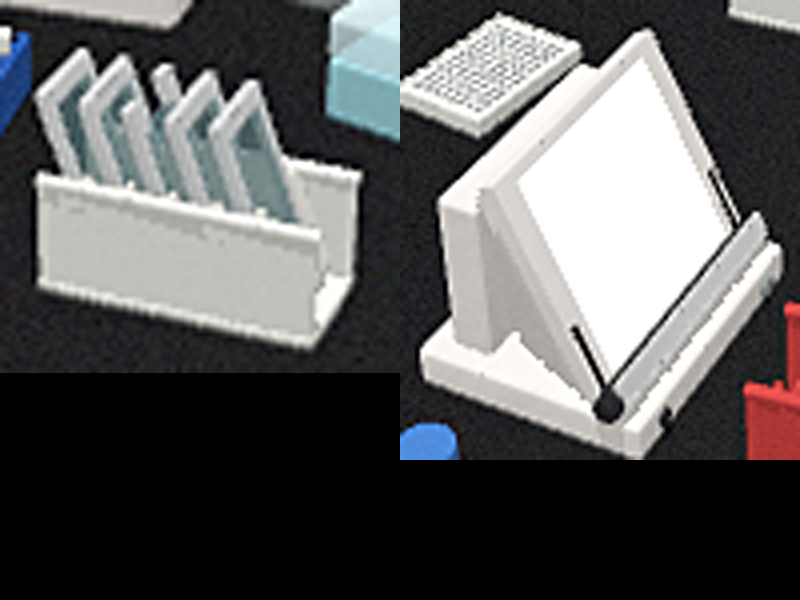

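View pics/crop2.png

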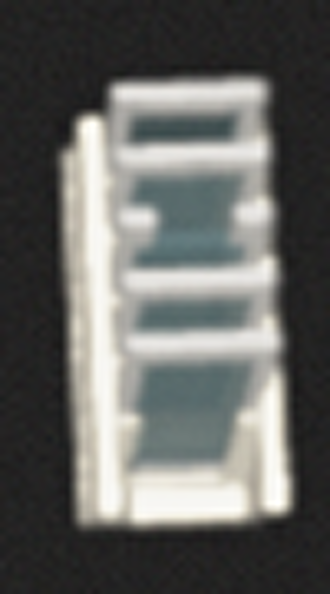

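The notched cassette is the middle (third) one, with its tabs at (140,215) and (255,215) in the top crop. The light box shows the ledge near the bottom of the panel. Now I'll fit both models precisely.

```bash
python3 - <<'E'
from h import *
from scipy.optimize import least_squares
t=load('top'); s=load('side'); c20,s20=np.cos(np.radians(20)),np.sin(np.radians(20))
Q=[]
for f in(t,s):
    W=cloud(f); m=(W[...,0]>.48)&(W[...,0]<.70)&(W[...,1]>-.27)&(W[...,1]<-.13)&(W[...,2]>.10)
    Q.append(W[m])
def res(p,P):
    c,si=np.cos(p[3]),np.sin(p[3]); d=P-p[:3]
    x=c*d[:,0]+si*d[:,1]; y=-si*d[:,0]+c*d[:,1]; z=d[:,2]
    out=[]
    for k in range(-2,3):
        X=x-.028*k; cx=c20*X-s20*z; cz=s20*X+c20*z   # origin = top centre of middle cassette
        q=np.stack([abs(cx)-.004,abs(y)-.033,np.maximum(cz,-.055-cz)],1)
        out.append(np.linalg.norm(np.maximum(q,0),axis=1)+np.minimum(q.max(1),0))
    o=np.array(out); return o[abs(o).argmin(0),np.arange(len(P))]
for n,P in(('top',Q[0]),('side',Q[1]),('both',np.vstack(Q))):
    best=min((least_squares(res,[x0,-.2,.136,y0],args=(P,),loss='soft_l1',f_scale=.002,x_scale=[.01,.01,.01,.1]) for x0 in(.572,.578,.584) for y0 in(-.03,.05)),key=lambda r:r.cost)
    print(n,best.x[:3].round(4),'yaw',np.degrees(best.x[3]).round(2),len(P),abs(res(best.x,P)).mean())
# light box, panel frame from plane (lean 25 fixed)
yaw=np.radians(-2.7); M=(R.from_euler('z',yaw)*R.from_euler('y',25,degrees=True)).as_matrix()
for n,f in(('top',t),('side',s)):
    W=cloud(f); m=(W[...,0]>.40)&(W[...,0]<.80)&(W[...,1]>.08)&(W[...,1]<.34)&(W[...,2]>.025)
    L=(W[m]-[.54,.21,.127])@M
    face=abs(L[:,0])<.006
    print(n,'face x',np.median(L[face,0]),'z rng',np.percentile(L[face,2],[.5,2,98,99.5]),'y rng',np.percentile(L[face,1],[.5,2,98,99.5]))
    mm=abs(L[:,1])<.06
    H=L[mm]
    for lo in np.arange(-.13,.14,.005):
        q=H[(H[:,2]>=lo)&(H[:,2]<lo+.005)]
        if len(q) and (lo<-.05 or lo>.06): print(round(lo,3),len(q),np.percentile(q[:,0],[0,10,25,50,75,90,100]).round(3).tolist())
    wc=W[m]; g=abs(wc[:,1]-.2)<.05
    print('height profile',[(round(a,2),round(float(np.nanmax(wc[g&(wc[:,0]>=a)&(wc[:,0]<a+.01),2],initial=0)),3)) for a in np.arange(.45,.72,.01)])
E
```

```text
top [ 0.5879 -0.2141  0.1368] yaw 0.9 964 0.0010637661778767802
side [ 0.5887 -0.215   0.1403] yaw 1.67 712 0.0013558761714795257
both [ 0.5886 -0.2147  0.1394] yaw 1.22 1676 0.0012662552931493884
top face x 9.761975696538935e-05 z rng [-0.09900467 -0.09637913  0.05924533  0.0611336 ] y rng [-0.09575892 -0.09353232  0.09042745  0.09370968]
-0.125 14 [-0.094, -0.09, -0.022, -0.02, -0.019, -0.018, -0.017]
-0.12 74 [-0.022, -0.021, -0.019, -0.017, -0.015, -0.013, -0.012]
-0.115 22 [-0.025, -0.021, -0.02, -0.018, -0.015, -0.015, -0.014]
-0.11 15 [-0.018, -0.018, -0.017, -0.017, -0.016, -0.016, -0.016]
-0.105 34 [-0.101, -0.02, -0.018, -0.017, -0.016, -0.015, 0.005]
-0.1 84 [-0.107, -0.099, -0.018, -0.008, -0.004, -0.001, 0.002]
-0.095 146 [-0.099, -0.019, -0.015, -0.008, -0.002, 0.0, 0.002]
-0.09 57 [-0.02, -0.019, -0.017, -0.012, 0.0, 0.001, 0.003]
-0.085 38 [-0.018, -0.003, -0.001, -0.0, 0.001, 0.001, 0.003]
-0.08 34 [-0.004, -0.001, -0.001, -0.0, 0.001, 0.001, 0.003]
-0.075 30 [-0.001, -0.001, -0.001, 0.0, 0.002, 0.002, 0.004]
-0.07 39 [-0.003, -0.002, -0.001, 0.0, 0.001, 0.002, 0.003
[... 2197 characters left out ...]
p.float64(0.45), 0.0), (np.float64(0.46), 0.033), (np.float64(0.47), 0.05), (np.float64(0.48), 0.059), (np.float64(0.49), 0.056), (np.float64(0.5), 0.076), (np.float64(0.51), 0.095), (np.float64(0.52), 0.116), (np.float64(0.53), 0.135), (np.float64(0.54), 0.159), (np.float64(0.55), 0.177), (np.float64(0.56), 0.185), (np.float64(0.57), 0.181), (np.float64(0.58), 0.046), (np.float64(0.59), 0.152), (np.float64(0.6), 0.154), (np.float64(0.61), 0.151), (np.float64(0.62), 0.0), (np.float64(0.63), 0.0), (np.float64(0.64), 0.0), (np.float64(0.65), 0.0), (np.float64(0.66), 0.0), (np.float64(0.67), 0.0), (np.float64(0.68), 0.0), (np.float64(0.69), 0.0), (np.float64(0.7), 0.0), (np.float64(0.71), 0.0)]
```

```bash
cat >> h.py <<'E'
RY=lambda a:R.from_euler('y',a,degrees=True); RZ=lambda a:R.from_euler('z',a,degrees=True)
T_TILT=-3.; OFF=-.009; G=.016
Rrel=RY(T_TILT)                      # tool-up frame in cassette frame
DOWN=R.from_matrix([[1,0,0],[0,-1,0],[0,0,-1]])
def tool_from_cass(p_bottom,Rc):
    Rt=Rc*Rrel; g=p_bottom+Rc.apply([OFF,0,.130-G])
    return g-manip.grasp_offset*Rt.apply([0,0,1]), Rt*DOWN
RC=RZ(1.2)*RY(20); TOP=np.array([.5885,-.2147,.137]); BOT=TOP-.130*RC.apply([0,0,1])
RP=RZ(-2.7)*RY(25); PREF=np.array([.54,.21,.127])   # face ref; ledge top about local z -.094
def show(p,Rt,s=None):
    s=s or telemetry.sense(); dp=p-s['tool_pos']; dr=(Rt*R.from_rotvec(s['orientation']).inv()).as_rotvec()
    print('target',p.round(4),'units: shift',(dp/.025).round(2),'turn',(np.degrees(dr)/8).round(2))
E
python3 - <<'E'
from h import *
p,r=tool_from_cass(BOT+.09*RC.apply([0,0,1]),RC); show(p,r)
p,r=tool_from_cass(BOT,RC); show(p,r); print((RC.apply([0,0,1])*.09/.025).round(3))
E
```

```text
target [ 0.5999 -0.2145  0.1917] units: shift [12.68 15.91 -1.55] turn [-0.49  2.08 -2.93]
target [ 0.5691 -0.2151  0.1072] units: shift [11.45 15.89 -4.93] turn [-0.49  2.08 -2.93]
[1.231 0.026 3.383]
```

```bash
python3 -m pendant '{"delta_pos":[[0,0,1],[0,0,1],[0,0,1],[0.79,1,0],[0.79,1,0],[0.79,1,0],[0.79,1,0],[0.79,1,0],[0.79,1,0],[0.79,1,0],[0.79,1,0],[0.79,1,0],[0.79,1,0],[0.79,1,0],[0.79,1,0],[0.79,1,0],[0.79,1,0],[0.79,1,0],[0.79,1,0],[0,0,0]],"turn":[[0,0,0],[0,0,0],[0,0,0],[-0.03,0.13,-0.18],[-0.03,0.13,-0.18],[-0.03,0.13,-0.18],[-0.03,0.13,-0.18],[-0.03,0.13,-0.18],[-0.03,0.13,-0.18],[-0.03,0.13,-0.18],[-0.03,0.13,-0.18],[-0.03,0.13,-0.18],[-0.03,0.13,-0.18],[-0.03,0.13,-0.18],[-0.03,0.13,-0.18],[-0.03,0.13,-0.18],[-0.03,0.13,-0.18],[-0.03,0.13,-0.18],[-0.03,0.13,-0.18],[0,0,0]],"gripper":[1,1,1,1,1,1,1,1,1,1,1,1,1,1,1,1,1,1,1,1]}' 30; python3 - <<'E'
from h import *
p,r=tool_from_cass(BOT+.09*RC.apply([0,0,1]),RC); show(p,r); print(telemetry.sense()['joint_pos'].round(2))
E
```

```text
clock: 2.6
tool_pos: [0.6007, -0.2092, 0.3049]
orientation: [3.105, 0.052, -0.465]
ft_force: [-0.7, -0.8, 0.9]
opening: 1.0
finger_force: 0.0
target [ 0.5999 -0.2145  0.1917] units: shift [-0.03 -0.21 -4.53] turn [-0.03 -0.   -0.09]
[ 0.31  0.51 -0.13  1.33  0.13  1.6  -1.36]
```

```bash
python3 -m pendant '{"delta_pos":[[0,-0.04,-0.9],[0,-0.04,-0.9],[0,-0.04,-0.9],[0,-0.04,-0.9],[-0.03,-0.05,-0.93],[0,0,0],[0,0,0]],"turn":[[-0.01,0,-0.03],[-0.01,0,-0.03],[-0.01,0,-0.03],[0,0,0],[0,0,0],[0,0,0],[0,0,0]],"gripper":[1,1,1,1,1,1,1]}'; python3 - <<'E'
from h import *
p,r=tool_from_cass(BOT+.05*RC.apply([0,0,1]),RC); show(p,r)
p,r=tool_from_cass(BOT,RC); show(p,r)
A=np.zeros((480,800,3),np.uint8)
f=grab('side'); A[:,:400]=cv2.resize(f['frame'][115:205,235:310],(400,480),interpolation=cv2.INTER_CUBIC)
f=grab('top'); A[:,400:]=cv2.resize(f['frame'][130:238,285:375],(400,480),interpolation=cv2.INTER_CUBIC)
cv2.imwrite('pics/pre.png',A)
E
```

```text
clock: 3.48
tool_pos: [0.5985, -0.2187, 0.194]
orientation: [3.102, 0.021, -0.461]
ft_force: [0.6, -0.4, 1.1]
opening: 0.999
finger_force: 0.0
target [ 0.5862 -0.2147  0.1541] units: shift [-0.49  0.16 -1.59] turn [0.03 0.01 0.05]
target [ 0.5691 -0.2151  0.1072] units: shift [-1.18  0.14 -3.47] turn [0.03 0.01 0.05]
```

View pics/pre.png

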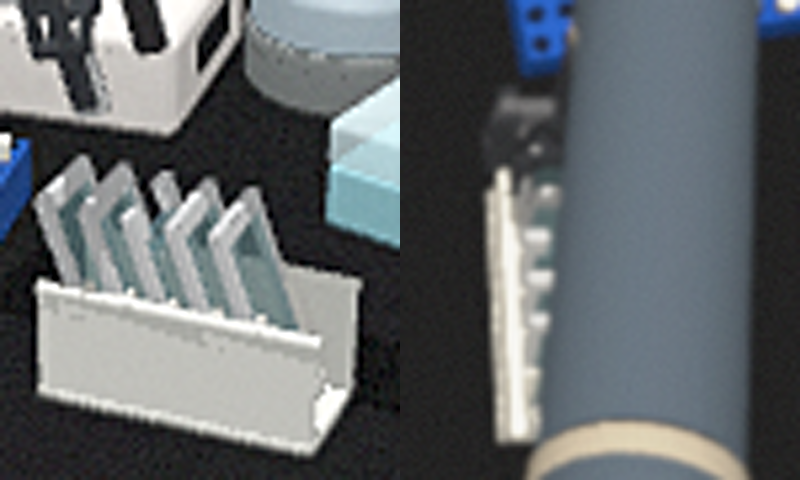

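The side view shows the open fingers at (85,80), behind and above the rack, with the cassettes undisturbed. The arm hides most of the top view. Descending along the slot axis.

```bash
python3 -m pendant '{"delta_pos":[[-0.15,0.16,-0.4],[-0.17,0,-0.6],[-0.17,0,-0.6],[0,0,0],[0,0,0]],"turn":[[0.03,0.01,0.05],[0,0,0],[0,0,0],[0,0,0],[0,0,0]],"gripper":[1,1,1,1,1]}'; python3 - <<'E'
from h import *
p,r=tool_from_cass(BOT,RC); show(p,r)
f=grab('side'); cv2.imwrite('pics/mid.png',cv2.resize(f['frame'][115:205,235:310],(600,600)[:2],interpolation=cv2.INTER_CUBIC))
E
```

```text
clock: 4.2
tool_pos: [0.5863, -0.2142, 0.1531]
orientation: [3.104, 0.034, -0.465]
ft_force: [0.6, -0.7, -0.0]
opening: 1.001
finger_force: 0.0
target [ 0.5691 -0.2151  0.1072] units: shift [-0.69 -0.04 -1.84] turn [-0.01 -0.   -0.01]
```

View pics/mid.png

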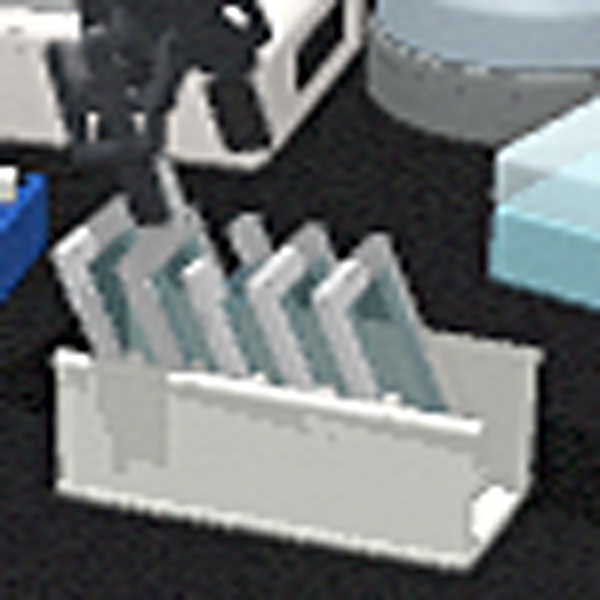

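```bash
python3 -m pendant '{"delta_pos":[[-0.17,-0.04,-0.46],[-0.17,0,-0.46],[-0.17,0,-0.46],[-0.18,0,-0.46],[0,0,0],[0,0,0]],"turn":[[0,0,0],[0,0,0],[0,0,0],[0,0,0],[0,0,0],[0,0,0]],"gripper":[1,1,1,1,1,1]}'; python3 - <<'E'
from h import *
p,r=tool_from_cass(BOT,RC); show(p,r)
f=grab('side'); cv2.imwrite('pics/low.png',cv2.resize(f['frame'][115:205,235:310],(600,600)[:2],interpolation=cv2.INTER_CUBIC))
s=telemetry.sense()
M,_=cv2.Rodrigues(f['rvec'])
def px(P):
    c=M@P+np.ravel(f['tvec']); u=f['fx']*c[0]/c[2]+f['cx']; v=f['fy']*c[1]/c[2]+f['cy']; return ((u-235)*8).round(),((v-115)*6.667).round()
for y in(-.033,.033):
  print([px(BOT+RC.apply([x,y,.13])) for x in(-.004,.004)],[px(BOT+RC.apply([x,y,z])) for x in(-.02,.002) for z in(.095,.13)])
E
```

```text
clock: 5.0
tool_pos: [0.5692, -0.215, 0.1073]
orientation: [3.105, 0.034, -0.464]
ft_force: [0.1, -0.5, 0.8]
opening: 1.0
finger_force: 0.0
target [ 0.5691 -0.2151  0.1072] units: shift [-0.01 -0.   -0.  ] turn [-0.01 -0.   -0.01]
[(np.float64(252.0), np.float64(217.0)), (np.float64(235.0), np.float64(219.0))] [(np.float64(312.0), np.float64(276.0)), (np.float64(286.0), np.float64(212.0)), (np.float64(265.0), np.float64(282.0)), (np.float64(239.0), np.float64(219.0))]
[(np.float64(190.0), np.float64(276.0)), (np.float64(173.0), np.float64(279.0))] [(np.float64(253.0), np.float64(337.0)), (np.float64(225.0), np.float64(272.0)), (np.float64(205.0), np.float64(343.0)), (np.float64(177.0), np.float64(278.0))]
```

View pics/low.png

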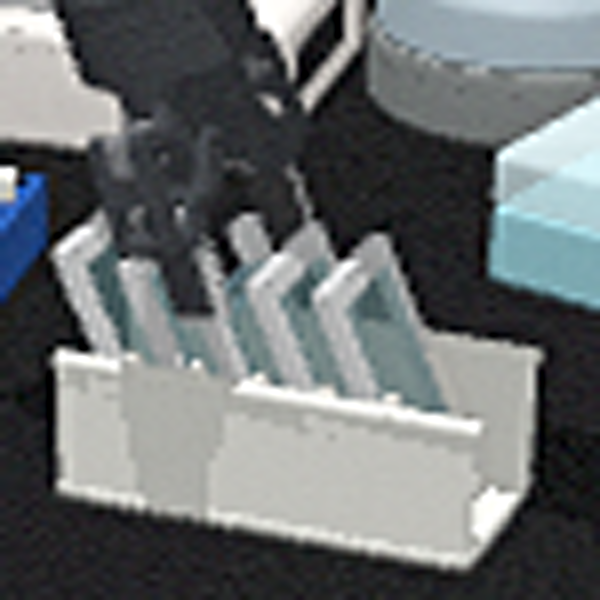

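The near finger is beside the notched cassette, with its tip at (165–215, 315). It looks about a pixel off from my projection, so I'll check it with depth in the same camera.

```bash
python3 - <<'E'
from h import *
f=load('side'); f=grab('side'); s=telemetry.sense(); W=cloud(f)
L=(R.from_rotvec(s['orientation'])).inv().apply((W-s['tool_pos']).reshape(-1,3)).reshape(384,512,3)
C=RC.inv().apply((W-BOT).reshape(-1,3)).reshape(384,512,3)
dark=f['frame'].max(-1)<70
m=dark&(abs(L[...,0])<.04)&(abs(L[...,1])<.08)&(L[...,2]<.02)&(L[...,2]>-.08)
for lo in np.arange(-.05,.01,.005):
    q=L[m&(L[...,2]>=lo)&(L[...,2]<lo+.005)]
    if len(q): print(round(lo,3),len(q),q[:,0].min().round(4),q[:,0].max().round(4),'y',np.percentile(q[:,1],[0,50,100]).round(3))
# notched cassette: front-face frame pts and side-edge strip in cassette frame
n=(~dark)&(abs(C[...,0])<.012)&(abs(C[...,1])<.04)&(C[...,2]>.06)&(C[...,2]<.135)
q=C[n]; print(len(q)); print('x hist',np.histogram(q[:,0],np.arange(-.012,.0121,.002))[0]); print('y',np.percentile(q[:,1],[1,99]),'z',np.percentile(q[:,2],[99]))
for v in range(150,172): 
    r=[(u,'D' if dark[v,u] else 'L',*(C[v,u]*1000).round(0).astype(int)) for u in range(252,268) if abs(C[v,u,0])<.03 and C[v,u,2]>.06]
    if v%4==0: print(v,r)
E
```

```text
-0.05 18 -0.0118 0.0114 y [-0.063  0.04   0.05 ]
-0.045 13 -0.0076 0.0082 y [-0.058  0.039  0.055]
-0.04 12 -0.0067 0.0111 y [-0.055  0.044  0.049]
-0.035 17 -0.0097 0.0073 y [-0.057 -0.047  0.047]
-0.03 11 -0.009 0.0067 y [-0.059  0.042  0.051]
-0.025 6 -0.0035 0.0061 y [0.04  0.044 0.049]
-0.02 1 0.0014 0.0014 y [0.044 0.044 0.044]
145
x hist [ 4  6 17 44 27 21 12  6  2  1  4  1]
y [-0.03454141  0.03918409] z [0.13327201]
152 [(252, 'D', np.int64(-10), np.int64(74), np.int64(165)), (253, 'D', np.int64(-12), np.int64(71), np.int64(163)), (254, 'D', np.int64(-16), np.int64(72), np.int64(163)), (255, 'D', np.int64(-22), np.int64(75), np.int64(164)), (256, 'D', np.int64(-25), np.int64(75), np.int64(163)), (257, 'D', np.int64(-23), np.int64(66), np.int64(159)), (258, 'D', np.int64(-21), np.int64(58), np.int64(155)), (259, 'L', np.int64(-24), np.int64(57), np.int64(154)), (260, 'L', np.int64(-24), np.int64(51), np.int64(152)), (261, 'L', np.int64(19), np.int64(-29), np.int64(119)), (265, 'L', np.int64(-2), np.int64(-18), np.int64(121)), (266, 'L', np.int64(-5), np.int64(-19), np.int64(12
[... 2558 characters left out ...]
(255, 'L', np.int64(28), np.int64(26), np.int64(89)), (256, 'L', np.int64(24), np.int64(28), np.int64(89)), (257, 'L', np.int64(22), np.int64(25), np.int64(87)), (258, 'L', np.int64(21), np.int64(20), np.int64(85)), (259, 'L', np.int64(23), np.int64(10), np.int64(80)), (260, 'L', np.int64(22), np.int64(6), np.int64(78)), (261, 'L', np.int64(24), np.int64(-3), np.int64(73)), (262, 'L', np.int64(-1), np.int64(34), np.int64(89)), (263, 'L', np.int64(-3), np.int64(31), np.int64(87)), (264, 'L', np.int64(-5), np.int64(28), np.int64(86)), (265, 'L', np.int64(-3), np.int64(18), np.int64(81)), (266, 'L', np.int64(-3), np.int64(12), np.int64(78)), (267, 'L', np.int64(-7), np.int64(13), np.int64(78))]
```

Depth agrees with the model: the cassette front face is at about -4.5 mm and the finger spans -20 to +1 mm. The open pads stand farther back than expected, so I'll go 5 mm deeper and close.

```bash
sed -i 's/G=.016/G=.021/' h.py && python3 -m pendant '{"delta_pos":[[-0.07,0,-0.19],[0,0,0],[0,0,0],[0,0,0],[0,0,0],[0,0,0],[0,0,0],[0,0,0]],"turn":[[0,0,0],[0,0,0],[0,0,0],[0,0,0],[0,0,0],[0,0,0],[0,0,0],[0,0,0]],"gripper":[1,1,0.6,0.6,0.6,0.6,0.6,0.6]}' 30; python3 -m pendant '{"delta_pos":[[0,0,0],[0,0,0]],"turn":[[0,0,0],[0,0,0]],"gripper":[0,0]}' 30; python3 -c "
from h import *
s=telemetry.sense();print(s['moment'])"
```

```text
clock: 6.1
tool_pos: [0.5673, -0.2151, 0.1026]
orientation: [3.104, 0.034, -0.464]
ft_force: [-0.1, 0.1, 3.2]
opening: 0.77
finger_force: 33.6
clock: 6.35
tool_pos: [0.5673, -0.2151, 0.1026]
orientation: [3.104, 0.034, -0.464]
ft_force: [1.5, -0.1, 3.9]
opening: 0.763
finger_force: 33.7
[-0.05193611 -0.16333008 -0.06198929]
```

```bash
python3 -m pendant '{"delta_pos":[[0.034,0.001,0.094],[0.068,0.001,0.188],[0.068,0.001,0.188],[0.068,0.001,0.188],[0.068,0.001,0.188],[0,0,0]],"turn":[[0,0,0],[0,0,0],[0,0,0],[0,0,0],[0,0,0],[0,0,0]],"gripper":[0,0,0,0,0,0]}'
```

```text
clock: 7.1
tool_pos: [0.5751, -0.2149, 0.124]
orientation: [3.104, 0.034, -0.464]
ft_force: [-0.4, 0.6, -1.4]
opening: 0.766
finger_force: 33.7
```

```bash
python3 -m pendant '{"delta_pos":[[0.12,0.003,0.329],[0.12,0.003,0.329],[0.12,0.003,0.329],[0.12,0.003,0.329],[0.12,0.003,0.329],[0.12,0.003,0.329],[0.12,0.003,0.329],[0.12,0.003,0.329],[0,0,0.8],[0,0,1],[0,0,1],[0,0,1],[0,0,0],[0,0,0]],"turn":[[0,0,0],[0,0,0],[0,0,0],[0,0,0],[0,0,0],[0,0,0],[0,0,0],[0,0,0],[0,0,0],[0,0,0],[0,0,0],[0,0,0],[0,0,0],[0,0,0]],"gripper":[0,0,0,0,0,0,0,0,0,0,0,0,0,0]}'; python3 - <<'E'
from h import *
f=grab('side'); cv2.imwrite('pics/lift.png',cv2.resize(f['frame'][70:205,210:340],(640,600),interpolation=cv2.INTER_CUBIC))
# held cassette pose: plane fit of front-face points
s=telemetry.sense(); W=cloud(f); Rt=R.from_rotvec(s['orientation'])*DOWN.inv(); Rc=Rt*Rrel.inv()
g=s['tool_pos']+manip.grasp_offset*Rt.apply([0,0,1]); bot=g-Rc.apply([OFF,0,.130-G])
C=Rc.inv().apply((W-bot).reshape(-1,3)); q=C[(abs(C[:,0])<.015)&(abs(C[:,1])<.04)&(C[:,2]<.1)&(C[:,2]>-.02)]
q2=q[(abs(q[:,1])<.03)]; A=np.c_[q2[:,1:],np.ones(len(q2))]; 
for k in range(5):
    co=np.linalg.lstsq(A,q2[:,0],rcond=None)[0]; r=q2[:,0]-A@co; A=A[abs(r)<.003]; q2=q2[abs(r)<.003]
print('front face x=a*y+b*z+c',co.round(4),len(q2),'z min',np.percentile(q[:,2],[1,3]),'y',np.percentile(q[:,1],[2,98]),'bot',bot)
E
```

```text
clock: 8.85
tool_pos: [0.5984, -0.2142, 0.2837]
orientation: [3.104, 0.034, -0.467]
ft_force: [-0.8, 0.5, -1.9]
opening: 0.764
finger_force: 33.8
front face x=a*y+b*z+c [ 0.0006 -0.0015 -0.0045] 255 z min [0.00404494 0.00632995] y [-0.03244333  0.03460264] bot [ 0.57458285 -0.21455837  0.19569505]
```

View pics/lift.png

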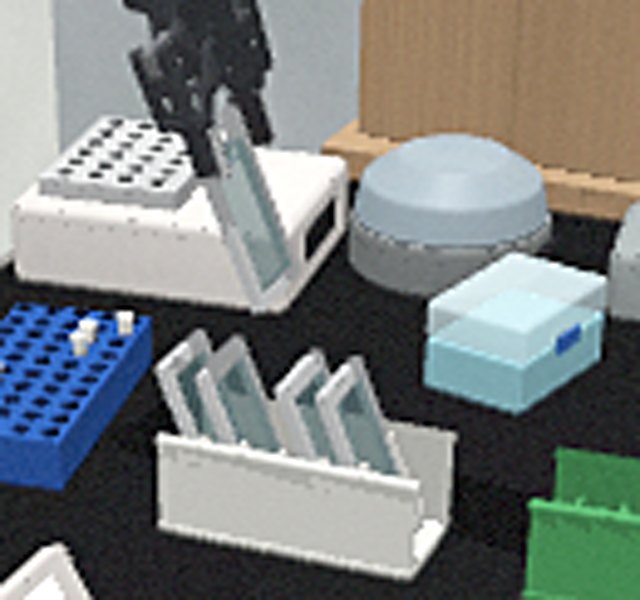

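The notched cassette hangs straight in the gripper, with its bottom at (265,305), and the four plain ones are undisturbed in the rack. Its measured pose matches the model to within about 1 mm.

```bash
python3 - <<'E'
from h import *
for l in([-.06,0,.04],[-.009,0,-.05],[-.009,0,-.085]):
    p,r=tool_from_cass(PREF+RP.apply(l),RP); show(p,r)
print('slope down 10mm units',(RP.apply([0,0,-.01])/.025).round(3),'into face 1mm',(RP.apply([.001,0,0])/.025).round(4))
E
```

```text
target [0.5334 0.2103 0.2739] units: shift [-2.59 16.98 -0.38] turn [-0.    0.61 -0.49]
target [0.5416 0.2099 0.1707] units: shift [-2.26 16.96 -4.5 ] turn [-0.    0.61 -0.49]
target [0.5268 0.2106 0.139 ] units: shift [-2.85 16.99 -5.77] turn [-0.    0.61 -0.49]
slope down 10mm units [-0.169  0.008 -0.363] into face 1mm [ 0.0362 -0.0017 -0.0169]
```

```bash
python3 -m pendant '{"delta_pos":[[-0.14,0.3,0],[-0.14,0.6,0],[-0.14,0.94,0],[-0.14,0.94,0],[-0.14,0.94,0],[-0.14,0.94,0],[-0.14,0.94,0],[-0.14,0.94,0],[-0.14,0.94,0],[-0.14,0.94,0],[-0.14,0.94,0],[-0.14,0.94,0],[-0.14,0.94,0],[-0.14,0.94,0],[-0.14,0.94,0],[-0.14,0.94,0],[-0.14,0.94,0],[-0.14,0.94,-0.1],[-0.07,0.7,-0.2],[0,0.3,-0.1]],"turn":[[0,0.03,-0.025],[0,0.03,-0.025],[0,0.03,-0.025],[0,0.03,-0.025],[0,0.03,-0.025],[0,0.03,-0.025],[0,0.03,-0.025],[0,0.03,-0.025],[0,0.03,-0.025],[0,0.03,-0.025],[0,0.03,-0.025],[0,0.03,-0.025],[0,0.03,-0.025],[0,0.03,-0.025],[0,0.03,-0.025],[0,0.03,-0.025],[0,0.03,-0.025],[0,0.03,-0.025],[0,0.03,-0.025],[0,0.04,-0.025]],"gripper":[0,0,0,0,0,0,0,0,0,0,0,0,0,0,0,0,0,0,0,0]}'; python3 -m pendant '{"delta_pos":[[0,0,0],[0,0,0],[0,0,0]],"turn":[[0,0,0],[0,0,0],[0,0,0]],"gripper":[0,0,0]}'; python3 - <<'E'
from h import *
s=telemetry.sense(); print(s['joint_pos'].round(2))
for l in([-.03,0,-.02],[-.012,0,-.05],[-.009,0,-.085]):
    p,r=tool_from_cass(PREF+RP.apply(l),RP); show(p,r)
E
```

```text
clock: 11.4
tool_pos: [0.5333, 0.2107, 0.274]
orientation: [-3.075, 0.071, 0.597]
ft_force: [-0.2, -0.8, -1.2]
opening: 0.769
finger_force: 33.8
clock: 11.78
tool_pos: [0.5344, 0.2083, 0.2744]
orientation: [-3.075, 0.076, 0.595]
ft_force: [0.4, 0.6, -1.6]
opening: 0.767
finger_force: 33.7
[-0.17  0.48 -0.28  1.48 -0.05  1.53 -2.06]
target [0.5353 0.2102 0.2068] units: shift [ 0.03  0.08 -2.71] turn [0.   0.01 0.02]
target [0.5389 0.2101 0.172 ] units: shift [ 0.18  0.07 -4.1 ] turn [0.   0.01 0.02]
target [0.5268 0.2106 0.139 ] units: shift [-0.3   0.09 -5.42] turn [0.   0.01 0.02]
```

```bash
python3 -m pendant '{"delta_pos":[[0.01,0.04,-0.6],[0.01,0.04,-0.7],[0.01,0,-0.7],[0,0,-0.7],[0.05,0,-0.5],[0.05,0,-0.5],[0.05,0,-0.4],[0,0,0],[0,0,0]],"turn":[[0,0.01,0.02],[0,0,0],[0,0,0],[0,0,0],[0,0,0],[0,0,0],[0,0,0],[0,0,0],[0,0,0]],"gripper":[0,0,0,0,0,0,0,0,0]}'; python3 - <<'E'
from h import *
s=telemetry.sense(); print(s['moment'].round(3))
p,r=tool_from_cass(PREF+RP.apply([-.009,0,-.085]),RP); show(p,r)
Rt=R.from_rotvec(s['orientation'])*DOWN.inv(); Rc=Rt*Rrel.inv()
bot=s['tool_pos']+manip.grasp_offset*Rt.apply([0,0,1])-Rc.apply([OFF,0,.130-G]); print('bot in panel',RP.inv().apply(bot-PREF).round(4))
f=grab('side'); cv2.imwrite('pics/near.png',cv2.resize(f['frame'][150:300,150:275],(500,600),interpolation=cv2.INTER_CUBIC))
W=cloud(f); L=RP.inv().apply((W-PREF).reshape(-1,3)).reshape(384,512,3); m=(f['frame'].min(-1)>60)
y=L[...,1]
for nm,mm in(('face',(y>.045)&(y<.09)&(abs(L[...,0])<.01)&(L[...,2]>-.08)&(L[...,2]<.05)),('cass',(abs(y)<.03)&(L[...,0]<-.008)&(L[...,0]>-.028)&(L[...,2]>-.035)&(L[...,2]<.04))):
    q=L[mm]; A=np.c_[q[:,1:],np.ones(len(q))]
    for k in range(5):
        co=np.linalg.lstsq(A,q[:,0],rcond=None)[0]; rr=q[:,0]-A@co; A=A[abs(rr)<.003]; q=q[abs(rr)<.003]
    print(nm,co.round(4),len(q))
E
```

```text
clock: 12.9
tool_pos: [0.5388, 0.2114, 0.1722]
orientation: [-3.075, 0.069, 0.596]
ft_force: [0.2, -0.2, -0.5]
opening: 0.766
finger_force: 33.8
[-0.047 -0.547 -0.062]
target [0.5268 0.2106 0.139 ] units: shift [-0.48 -0.03 -1.33] turn [-0.    0.01 -0.01]
bot in panel [-0.0121  0.0013 -0.0499]
face [ 0.0007 -0.0022 -0.0007] 617
cass [-0.0026  0.0015 -0.0168] 429
```

View pics/near.png

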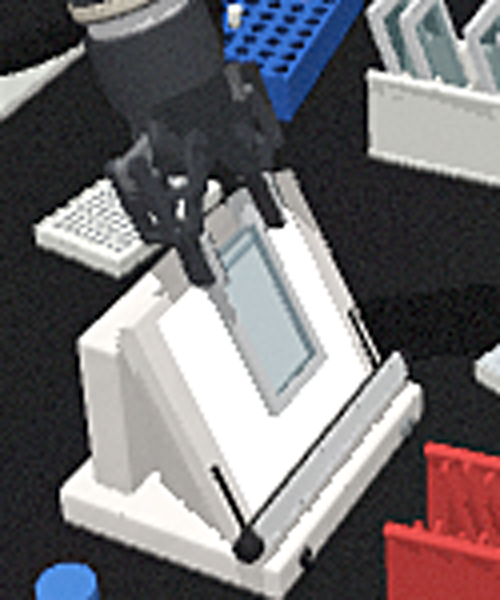

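The cassette stands parallel to the panel (within 0.2°), with its bottom edge at (275–325, 355–410) and about an 8 mm gap to the face. The ledge is lower, at (245–400, 360–540). I'll close the gap to about 2.5 mm and slide down the slope.

```bash
python3 -m pendant '{"delta_pos":[[0.1,0,-0.046],[0.1,0,-0.046],[-0.068,0.003,-0.145],[-0.068,0.003,-0.145],[-0.068,0.003,-0.145],[-0.068,0.003,-0.145],[-0.068,0.003,-0.145],[-0.068,0.003,-0.145],[-0.068,0.003,-0.145],[0,0,0],[0,0,0]],"turn":[[0,0,0],[0,0,0],[0,0,0],[0,0,0],[0,0,0],[0,0,0],[0,0,0],[0,0,0],[0,0,0],[0,0,0],[0,0,0]],"gripper":[0,0,0,0,0,0,0,0,0,0,0]}'; cat > st.py <<'E'
from h import *
s=telemetry.sense(); Rt=R.from_rotvec(s['orientation'])*DOWN.inv(); Rc=Rt*Rrel.inv()
bot=s['tool_pos']+manip.grasp_offset*Rt.apply([0,0,1])-Rc.apply([OFF,0,.130-G]); print('bot in panel',RP.inv().apply(bot-PREF).round(4),'F panel',RP.inv().apply(s['ft_force']).round(2),'M',RP.inv().apply(s['moment']).round(3),'rot err deg',np.degrees((RP.inv()*Rc).as_rotvec()).round(2))
E
python3 st.py
```

```text
clock: 14.32
tool_pos: [0.5318, 0.2118, 0.1442]
orientation: [-3.075, 0.07, 0.597]
ft_force: [-0.0, 0.3, -2.2]
opening: 0.765
finger_force: 33.8
bot in panel [-0.0067  0.0013 -0.0782] F panel [ 0.88  0.27 -2.  ] M [ 0.008 -0.542 -0.031] rot err deg [-0.05 -0.02  0.1 ]
```

```bash
python3 -m pendant '{"delta_pos":[[-0.025,0.001,-0.054],[-0.025,0.001,-0.054],[-0.025,0.001,-0.054],[-0.025,0.001,-0.054],[-0.025,0.001,-0.054],[-0.025,0.001,-0.054],[0,0,0],[0,0,0]],"turn":[[0,0,0],[0,0,0],[0,0,0],[0,0,0],[0,0,0],[0,0,0],[0,0,0],[0,0,0]],"gripper":[0,0,0,0,0,0,0,0]}'; python3 st.py; python3 -m pendant '{"delta_pos":[[-0.017,0.001,-0.036],[-0.017,0.001,-0.036],[-0.017,0.001,-0.036],[0,0,0],[0,0,0]],"turn":[[0,0,0],[0,0,0],[0,0,0],[0,0,0],[0,0,0]],"gripper":[0,0,0,0,0]}'; python3 st.py
```

```text
clock: 15.32
tool_pos: [0.5279, 0.2119, 0.136]
orientation: [-3.075, 0.069, 0.598]
ft_force: [-0.3, 0.2, -2.0]
opening: 0.766
finger_force: 33.8
bot in panel [-0.0068  0.0012 -0.0873] F panel [ 0.57  0.18 -1.91] M [ 0.011 -0.508  0.067] rot err deg [-0.06 -0.    0.1 ]
clock: 15.95
tool_pos: [0.5266, 0.212, 0.1333]
orientation: [-3.075, 0.069, 0.598]
ft_force: [-0.3, 0.5, -1.9]
opening: 0.764
finger_force: 33.8
bot in panel [-0.0068  0.0012 -0.0903] F panel [ 0.52  0.48 -1.89] M [ 0.041 -0.587  0.009] rot err deg [-0.06 -0.    0.1 ]
```

```bash
for i in 1 2; do python3 -m pendant '{"delta_pos":[[-0.017,0.001,-0.036],[-0.017,0.001,-0.036],[0,0,0],[0,0,0]],"turn":[[0,0,0],[0,0,0],[0,0,0],[0,0,0]],"gripper":[0,0,0,0]}' | grep force; python3 st.py; done
```

```text
ft_force: [0.5, -0.3, -1.7]
finger_force: 33.8
bot in panel [-0.0068  0.0013 -0.0923] F panel [ 1.23 -0.28 -1.34] M [-0.019 -0.542 -0.01 ] rot err deg [-0.06 -0.    0.1 ]
ft_force: [0.8, 0.4, 0.2]
finger_force: 34.0
bot in panel [-0.0067  0.0013 -0.0939] F panel [0.65 0.39 0.51] M [-0.033 -0.531 -0.01 ] rot err deg [-0.05 -0.03  0.1 ]
```

Contact with the ledge is beginning. I'll go 0.5 mm further, then move back towards the face.

```bash
python3 -m pendant '{"delta_pos":[[-0.009,0,-0.018],[0,0,0],[0,0,0]],"turn":[[0,0,0],[0,0,0],[0,0,0]],"gripper":[0,0,0]}' | grep force; python3 st.py;  python3 -m pendant '{"delta_pos":[[0.018,-0.001,-0.008],[0.018,-0.001,-0.008],[0.018,-0.001,-0.008],[0,0,0],[0,0,0]],"turn":[[0,0,0],[0,0,0],[0,0,0],[0,0,0],[0,0,0]],"gripper":[0,0,0,0,0]}' | grep force; python3 st.py
```

```text
ft_force: [1.5, -1.6, 2.5]
finger_force: 34.1
bot in panel [-0.0066  0.0013 -0.0944] F panel [ 0.33 -1.52  2.96] M [-0.111 -0.536  0.031] rot err deg [-0.05 -0.04  0.09]
ft_force: [0.2, -1.0, 3.7]
finger_force: 34.1
bot in panel [-0.0057  0.0013 -0.0948] F panel [-1.32 -0.98  3.5 ] M [-0.086  0.013  0.065] rot err deg [-0.06  0.03  0.1 ]
```

```bash
for i in 1 2; do python3 -m pendant '{"delta_pos":[[0.018,-0.001,-0.008],[0.018,-0.001,-0.008],[0,0,0],[0,0,0]],"turn":[[0,0,0],[0,0,0],[0,0,0],[0,0,0]],"gripper":[0,0,0,0]}' | grep ft_force; python3 st.py; done; python3 - <<'E'
from h import *
f=grab('side'); cv2.imwrite('pics/set.png',cv2.resize(f['frame'][150:300,150:275],(500,600),interpolation=cv2.INTER_CUBIC))
W=cloud(f); L=RP.inv().apply((W-PREF).reshape(-1,3)).reshape(384,512,3); y=L[...,1]
for nm,mm in(('face',(y>.045)&(y<.09)&(abs(L[...,0])<.01)&(L[...,2]>-.08)&(L[...,2]<.0)),('cass',(abs(y)<.03)&(L[...,0]<-.001)&(L[...,0]>-.02)&(L[...,2]>-.08)&(L[...,2]<.0))):
    q=L[mm]; A=np.c_[q[:,1:],np.ones(len(q))]
    for k in range(5):
        co=np.linalg.lstsq(A,q[:,0],rcond=None)[0]; rr=q[:,0]-A@co; A=A[abs(rr)<.003]; q=q[abs(rr)<.003]
    print(nm,co.round(4),len(q))
E
```

```text
ft_force: [0.4, 0.6, 3.7]
bot in panel [-0.0045  0.0014 -0.0947] F panel [-1.19  0.57  3.51] M [ 0.094  0.171 -0.02 ] rot err deg [-0.05  0.01  0.11]
ft_force: [0.9, -0.1, 4.0]
bot in panel [-0.0034  0.0014 -0.0947] F panel [-0.86 -0.09  3.98] M [0.245 0.022 0.068] rot err deg [-0.05 -0.01  0.1 ]
face [ 0.006   0.0031 -0.0008] 371
cass [-0.0034  0.0149 -0.008 ] 439
```

View pics/set.png

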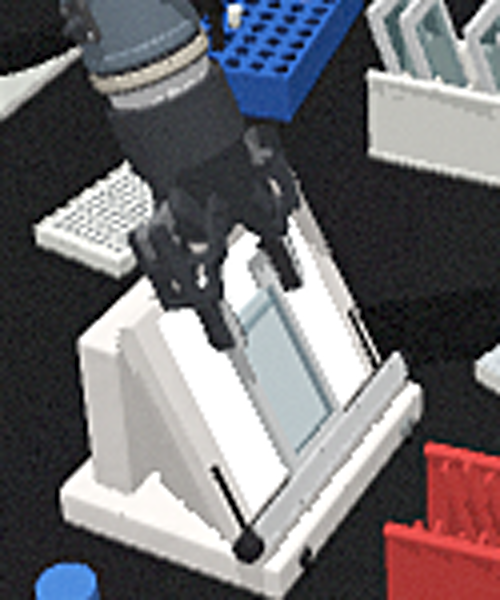

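The cassette stands behind the ledge lip with its bottom at (295–335, 410–470), nearly flush with the face. I'll feel for the face in small steps.

```bash
for i in 1 2; do python3 -m pendant '{"delta_pos":[[0.018,-0.001,-0.008],[0,0,0],[0,0,0]],"turn":[[0,0,0],[0,0,0],[0,0,0]],"gripper":[0,0,0]}' | grep ft_force; python3 st.py; done
```

```text
ft_force: [-1.7, 0.2, 4.4]
bot in panel [-0.0034  0.0014 -0.0947] F panel [-3.41  0.14  3.28] M [0.263 0.343 0.092] rot err deg [-0.07  0.04  0.12]
ft_force: [-2.7, 0.0, 5.7]
bot in panel [-0.0035  0.0014 -0.0947] F panel [-4.87 -0.1   4.  ] M [0.179 0.602 0.149] rot err deg [-0.08  0.1   0.13]
```

```bash
python3 -m pendant '{"delta_pos":[[0.003,0,0.024],[0,0,0],[0,0,0]],"turn":[[0,0,0],[0,0,0],[0,0,0]],"gripper":[0,0,0]}' | grep ft_force; python3 st.py; python3 -m pendant '{"delta_pos":[[0,0,0],[0,0,0],[0,0,0],[0,0,0],[0,0,0],[0,0,0]],"turn":[[0,0,0],[0,0,0],[0,0,0],[0,0,0],[0,0,0],[0,0,0]],"gripper":[0.78,0.8,0.82,0.84,0.86,0.86]}'; python3 st.py
```

```text
ft_force: [-2.9, 0.5, 4.8]
bot in panel [-0.0034  0.0014 -0.0945] F panel [-4.71  0.36  3.11] M [0.249 0.71  0.179] rot err deg [-0.08  0.1   0.13]
clock: 20.88
tool_pos: [0.5287, 0.2117, 0.1279]
orientation: [-3.075, 0.07, 0.598]
ft_force: [-3.4, -0.2, -0.4]
opening: 0.858
finger_force: 0.0
bot in panel [-0.0027  0.0011 -0.0943] F panel [-2.92 -0.4  -1.81] M [-0.019  0.212  0.156] rot err deg [-0.08  0.02  0.09]
```

```bash
python3 -m pendant '{"delta_pos":[[-0.036,0.002,0.017],[-0.036,0.002,0.017],[-0.036,0.002,0.017],[0,0,0],[0,0,0]],"turn":[[0,0,0],[0,0,0],[0,0,0],[0,0,0],[0,0,0]],"gripper":[0.86,0.9,1,1,1]}'; python3 st.py;python3 - <<'E'
from h import *
f=grab('side'); cv2.imwrite('pics/rel.png',cv2.resize(f['frame'][150:300,150:275],(500,600),interpolation=cv2.INTER_CUBIC))
W=cloud(f); L=RP.inv().apply((W-PREF).reshape(-1,3)).reshape(384,512,3); y=L[...,1]
for nm,mm in(('face',(y>.045)&(y<.09)&(abs(L[...,0])<.01)&(L[...,2]>-.08)&(L[...,2]<.0)),('cass',(abs(y)<.03)&(L[...,0]<-.001)&(L[...,0]>-.015)&(L[...,2]>-.08)&(L[...,2]<.0))):
    q=L[mm]; A=np.c_[q[:,1:],np.ones(len(q))]
    for k in range(5):
        co=np.linalg.lstsq(A,q[:,0],rcond=None)[0]; rr=q[:,0]-A@co; A=A[abs(rr)<.003]; q=q[abs(rr)<.003]
    print(nm,co.round(4),len(q))
E
```

```text
clock: 21.5
tool_pos: [0.5263, 0.2119, 0.1294]
orientation: [-3.075, 0.07, 0.597]
ft_force: [0.4, 1.2, 0.0]
opening: 1.001
finger_force: 0.0
bot in panel [-0.0054  0.0012 -0.094 ] F panel [0.33 1.18 0.18] M [ 0.003 -0.376 -0.003] rot err deg [-0.06 -0.02  0.09]
face [-0.0066 -0.0072 -0.0003] 363
cass [-0.0219 -0.0071 -0.0085] 439
```

```bash
python3 -m pendant '{"delta_pos":[[-0.2,0.009,0.1],[-0.3,0.014,0.14],[-0.4,0.019,0.19],[-0.5,0.02,0.24],[-0.6,0,0.4],[-0.6,0,0.8],[-0.4,0,1],[0,-0.3,1],[0,-0.8,1],[0,-1,1],[0,-1,0.5],[0,-1,0],[0,-1,0],[0,-0.5,0],[0,0,0],[0,0,0]],"turn":[[0,0,0],[0,0,0],[0,0,0],[0,0,0],[0,0,0],[0,0,0],[0,0,0],[0,0,0],[0,0,0],[0,0,0],[0,0,0],[0,0,0],[0,0,0],[0,0,0],[0,0,0],[0,0,0]],"gripper":[1,1,1,1,1,1,1,1,1,1,1,1,1,1,1,1]}'; python3 - <<'E'
from h import *
I=[]
for n in('side','top'):
    f=grab(n); W=cloud(f); L=RP.inv().apply((W-PREF).reshape(-1,3)).reshape(384,512,3); y=L[...,1]
    for nm,mm in(('face',(abs(y)>.045)&(abs(y)<.08)&(abs(L[...,0])<.01)&(L[...,2]>-.08)&(L[...,2]<.05)),('cass',(abs(y)<.032)&(L[...,0]<-.003)&(L[...,0]>-.014)&(L[...,2]>-.08)&(L[...,2]<.037))):
        q=L[mm]; A=np.c_[q[:,1:],np.ones(len(q))]
        for k in range(5):
            co=np.linalg.lstsq(A,q[:,0],rcond=None)[0]; rr=q[:,0]-A@co; A=A[abs(rr)<.003]; q=q[abs(rr)<.003]
        print(n,nm,co.round(4),len(q),np.percentile(q[:,1:],[1,99],axis=0).round(3).tolist())
    I.append(f['frame'])
A=np.zeros((600,800,3),np.uint8); A[:,:420]=cv2.resize(I[0][130:310,150:276],(420,600),interpolation=cv2.INTER_CUBIC); A[:450,420:]=cv2.resize(I[1][150:240,140:216],(380,450),interpolation=cv2.INTER_CUBIC)
cv2.imwrite('pics/end.png',A)
E
```

```text
clock: 23.55
tool_pos: [0.4509, 0.0747, 0.2887]
orientation: [-3.074, 0.067, 0.597]
ft_force: [0.6, -0.1, -0.2]
opening: 1.001
finger_force: 0.0
side face [-0.0038 -0.0019 -0.0004] 855 [[-0.079, -0.079], [0.079, 0.049]]
side cass [-0.0146  0.0008 -0.0082] 641 [[-0.031, -0.079], [0.031, 0.035]]
top face [-0.0061 -0.0046 -0.0001] 282 [[-0.046, -0.077], [0.079, 0.049]]
top cass [-0.0134  0.0014 -0.0077] 311 [[-0.025, -0.079], [0.031, 0.034]]
```

View pics/end.png

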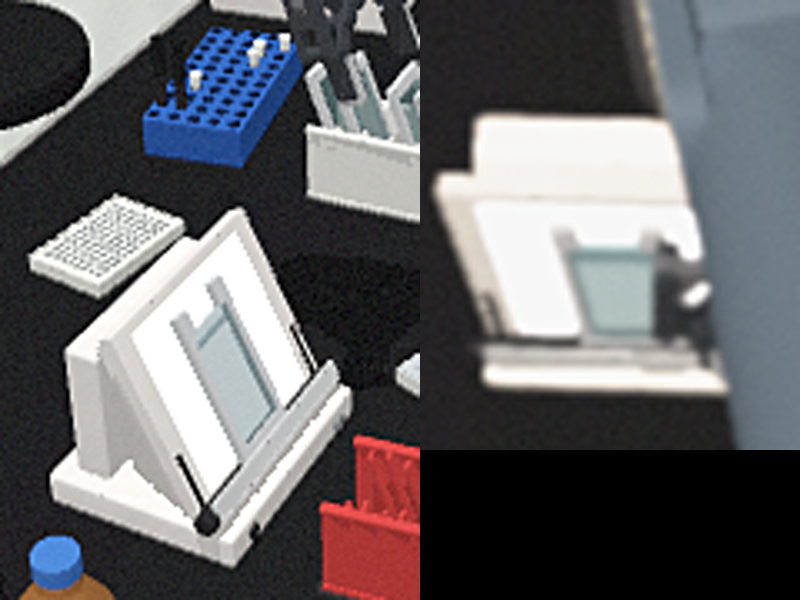

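The cassette stands notch up on the ledge behind the lip, with its tabs at (185,320) and (215,285) in the side view. It lies flush on the panel to within 0.5° (measurement noise), and the gripper is clear.

```bash
python3 -c "
from plant import job
print(job.sign_off())"
```

```text
the job is handed in; nothing more can be done
None
```

The notched cassette is standing on the light box ledge, notch up and released, flush against the panel to within about 0.5° by camera depth. It was set down with about 6 N of contact force, the plain cassettes looked undisturbed in the rack, and the job was handed in at about 24 s of the 54 s limit.

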